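Bring the bead dish round to the open pot

TASK

Lift the white bead dish straight up off its cork coaster by the wooden bar of its arched handle, and only once it is well clear (about 10 cm up) turn it a quarter turn in the air, left or right as needed, so that its copper spout points straight at the open pot and not at the corked one. Keep the dish level all the while and the blue marble resting on the dark spot in the middle: do not pour it. Finish while still holding the dish up, still and level above its coaster, and leave everything else on the desk where it is.

Things in the scene. Friction and masses are not known exactly. Their poses are not given: they have to be found in the camera images.
- dish: white twelve-sided shallow dish, 157 mm across, rim 30 mm high, 0.25 kg, loose on the coaster; origin at the centre of its underside, z up, own +x towards its copper spout, which at the start points roughly away from the robot. Its floor falls 5 degrees to the middle, marked by a black spot of 22 mm radius. A copper arch spans it from rim to rim along its own y, carrying the wooden bar
- dish_grip (a point): middle of the dark wooden bar at the crown of the dish's arched handle, 115 mm straight above the dish's origin; axes as the dish's. The bar is 70 mm long along the dish's y, 12 mm thick along its x, 16 mm high; gripped across its thickness at the middle, the dish balances and turns about its centre. 73 mm free between bar and marble
- dish_mid (a point): where the marble's centre is when it rests in the middle of the dish, 20 mm above the dish's origin
- dish_spout (a point): tip of the copper spout (40 mm wide, open at its end), on the dish's own +x side, 112 mm from its centre and 15 mm above its underside
- marble_center (a point): centre of the blue ball, 24 mm in diameter, 18 g, lying loose in the middle of the dish; it rolls off the middle if the dish is tilted more than 5 degrees or jerked sideways harder than about 0.8 m/s2
- coaster: round cork coaster under the dish, 124 mm across, 8 mm thick, fixed to the desk, origin at the centre of its underside
- pot_open: terracotta pot with an open mouth, 84 mm across, 90 mm high, 0.4 kg, loose; stands about 0.3 m to the left or to the right of the dish (it changes places with the corked pot), origin at the centre of its underside
- pot_corked: the same terracotta pot but closed by a cork that stands up 11 mm above its rim, on the other side of the dish, loose, origin at the centre of its underside
- notes: yellow block of notes, 76 x 76 x 20 mm, loose, beyond the dish to the right; bystander
- tape: roll of clear tape lying flat, 60 mm across, 18 mm high, loose, between the robot and the dish, to the left; bystander
- mug: blue mug, 80 mm across, 92 mm high, loose, beyond the dish to the left; bystander
- stapler: black stapler, 130 mm long, 48 mm high, loose, between the robot and the dish, to the right; bystander
Things that resemble listed ones, but are neither listed nor needed, are in the scene too. What is shaped like the dish but red is not meant.

How it is judged:
On the way, in this order (a step that is already met when the one before it is completed fails the run):
1. the dish is lifted at least 40 mm clear of the coaster, level, marble in the middle, not yet turned towards either pot (height (world z) of dish above 0.048 m and angle between dish's own z axis and vertical below 0.12 rad and x of pot_open in the frame of dish between -0.14 and 0.14 m and distance between marble_center and dish_mid below 0.022 m), for 0.1 s.
2. in the air, the dish is turned so that its spout points at the open pot (height (world z) of dish above 0.048 m and x of pot_open in the frame of dish above 0.16 m and y of pot_open in the frame of dish between -0.04 and 0.04 m), for 0.2 s.
At the end, for the whole second after the job is handed in: Held still by the fingers, underside 48 to 220 mm above the desk, within 50 mm of straight above the coaster, level to 5 degrees; the spout's line passes within 40 mm of the open pot's axis, the marble is within 22 mm of the middle, the pot upright (all of step 2 and height (world z) of dish below 0.22 m and horizontal distance between dish and coaster below 0.05 m and angle between dish's own z axis and vertical below 0.09 rad and distance between marble_center and dish_mid below 0.022 m and contact force between the fingers and dish above 2 N and linear speed of dish below 0.02 m/s and angular speed of dish below 0.15 rad/s and angle between pot_open's own z axis and vertical below 0.1 rad); the arm keeps its last pose, push and grip.
It fails at once if the marble rolls more than 30 mm from the middle of the dish (distance between marble_center and dish_mid above 0.03 m).
It fails at once if the dish is tipped by more than 10 degrees (angle between dish's own z axis and vertical above 0.175 rad).
It fails at once if a pot is pushed more than 20 mm (distance of any of pot_open, pot_corked from where it was at the start of the episode above 0.02 m).
It fails at once if notes, tape, mug or stapler are pushed more than 20 mm (distance of any of notes, tape, mug, stapler from where it was at the start of the episode above 0.02 m).
It also fails if it takes over 38 s, if anything falls off the work surface, if the arm or the gripper's body presses on something with over 40 N, if the wrist force passes 120 N, or if a joint passes its speed limit or range.

ROBOT

A 7-joint arm with a two-finger parallel gripper is mounted at the origin on the work surface. World frame = base frame: x ahead of the robot, y to its left, z up, the work surface at z = 0. Lengths are in m, angles in rad, forces in N, time in s.
With the tool pointing down it reaches from about 0.425 to 0.875 m from the base axis. Payload 4.7 kg.
Tool frame: the origin (TCP) lies at the very end of the fingers, on their centre line; the grasp point (between the pads) lies 19 mm behind it; z points along the fingers, y is the line along which they close (so a half turn about z gives the same grasp; the last joint's range is limited). The gripper opens to 87 mm and grips with 3 to 60 N. Pads are 19 mm wide; open, the fingers measure 117 mm over their backs; the gripper's body (75 mm by 190 mm) begins 51 mm behind the grasp point.
Start: joints at [1.26, 0.321, -0.07, 1.45, 0.023, 1.371, -0.057], TCP at [0.207, -0.616, 0.223] pointing down, gripper open.
Joint ranges: [-2.86, 2.86], [-0.3, 2.09], [-1.38, 1.24], [0.06, 2.45], [-1.56, 4.7], [0.09, 2.05], [-2.69, 2.69]. Speed limits (rad/s): [2.57, 2.57, 3.14, 3.14, 3.14, 3.14, 3.14].

INTERFACE

Orientations are given as a rotation vector (axis times angle).
In Python, from bench import ctrl, imaging, ticket gives the robot as it stands.
- The arm moves only by the tool jog_arm, never from a script. Its argument "rows" is text: rows parted by semicolons, each of 7 numbers parted by spaces: the shift along the tool's x, y, z in cm, then the turn, a rotation vector about the tool's x, y, z in rad, then the closure, from -1 (fully open) to 1 (shut), so that 0 is half open. A call has 1 to 5 rows; each row shifts and turns the commanded pose from where the row before left it, along the tool's axes as they then stand; what a row does not reach is not made up. A row lasts 1/8 s, in which the tool goes at most 62.5 mm and 10.7 degrees, less where a joint would pass 70% of its speed; a pose out of reach is approached as far as the arm can. A call with a gripper value outside its range is refused whole. The fingers move at their own pace and stop on an object; "force" is the grip in N (left out, the last holds). Time passes only in rows, so rows that do not move let the fingers close. It gives the time, the measured TCP pose, the force, the opening and the grip force at its end, in the units of the state.
- ctrl.get_state(): the state, without advancing time (a new reading comes with each control period).
- imaging.get_image(name): name is "side" or "top" or "wrist"; returns a dict with "img" (420x560x3 uint8, blue, green, red), "vertical_fov" (degrees; the focal length in pixels is half the picture's height over the tangent of half this angle, whatever the lens; pixels are square), "cx", "cy" (the principal point, pixels), "origin" and "orientation" of the camera in the world. Camera axes: x right, y down, z forward; pixel columns grow to the right and rows downward; lengths in m; the calibration is good to about 2 mm. A picture is of the moment at which its call begins. There is no depth.
- ticket.close_job(): hands the job in; it is judged then, once.
The state is a dict: "time": time; "joint_positions": joint angles; "qd": joint speeds; "joint_torque": joint torques, N m; "position": TCP position; "tool_rot": TCP orientation; "ft_force": force on the tool from outside, world axes, zero at the start; "torque": the same for the moment, N m; "grip_width": opening from 0.0 (shut) to 1.0 (fully open); "grip_force": force on a finger pad.
Only numpy, scipy, OpenCV 4.12 (cv2) and the standard library are available. Lean on these libraries where they do the work, as an engineer would, in place of code of your own. Each camera call takes 0.05 s, during which the arm holds its last target. There are 200 camera calls.

## Working session

There is one attempt and no reset: what is moved stays moved. The work goes in short steps, Python scripts to look and compute and a tool call to move; the robot and the scene stay as the last step left them, time stands still between calls to the robot, and variables do not carry over. Pictures are saved under pics/ and viewed, at most 10 in all, crops included, and the job is handed in when it is done.

Besides the shell and the picture viewer there is one more tool, called in YAML: its name, and indented under it one key for each argument. jog_arm: Moves the arm, as the interface text tells. Its arguments: {"type":"object","properties":{"rows":{"type":"string"},"force":{"type":"number"}},"required":["rows"]}

```bash
mkdir -p pics
cat > h.py <<'E'
import numpy as np, cv2
from scipy.spatial.transform import Rotation as R
from bench import ctrl, imaging, ticket
def rot(o):
    o=np.array(o,float)
    return o if o.shape==(3,3) else R.from_rotvec(o).as_matrix() if o.size==3 else R.from_quat(o).as_matrix()
def ray(c,u,v):
    f=210/np.tan(np.radians(c["vertical_fov"])/2)
    d=rot(c["orientation"])@np.array([(u-c["cx"])/f,(v-c["cy"])/f,1]); return np.array(c["origin"]),d
def onz(c,u,v,z):
    o,d=ray(c,u,v); return o+d*(z-o[2])/d[2]
def proj(c,p):
    f=210/np.tan(np.radians(c["vertical_fov"])/2)
    q=rot(c["orientation"]).T@(np.array(p)-c["origin"]); return q[:2]/q[2]*f+[c["cx"],c["cy"]]
E
python3 - <<'E'
from h import *
import pickle
d={}
for n in("side","top"):
    c=imaging.get_image(n); d[n]=c; cv2.imwrite(f"pics/{n}0.png",c["img"]); print(n,{k:c[k] for k in c if k!="img"})
pickle.dump(d,open("c0.pkl","wb"))
print(ctrl.get_state())
E
```

```text
side {'vertical_fov': 45.64508410088429, 'cx': 280.3089944660745, 'cy': 208.14775662544073, 'origin': array([-0.42096651,  0.92066297,  0.93105672]), 'orientation': array([-0.95894364,  2.26990301, -1.27180069])}
top {'vertical_fov': 51.593114976781294, 'cx': 290.18293214758535, 'cy': 213.4933525339454, 'origin': array([0.37271333, 0.00375556, 1.36749895]), 'orientation': array([-2.19011321,  2.16008783, -0.10980919])}
{'time': 0.1, 'joint_positions': array([ 1.26008746,  0.3217211 , -0.07004788,  1.45152199,  0.02259999,
        1.37079256, -0.05690157]), 'qd': array([-2.55744494e-03, -1.64892818e-03, -7.58346760e-04, -1.58514949e-03,
        1.41065909e-05,  2.42459993e-04, -1.34307332e-04]), 'joint_torque': array([-7.08092157e-04, -4.92573130e+01, -4.06026402e-01, -3.13403141e+01,
       -6.41111727e-02,  3.94409441e-02,  5.58981264e-05]), 'position': array([ 0.20721318, -0.61558257,  0.2216042 ]), 'tool_rot': array([-3.09866173e+00, -5.07692993e-01,  5.79925749e-04]), 'ft_force': array([-0.15341955, -0.79343526,  1.04140988]), 'torque': array([ 0.0031305 , -0.03491508,  0.00337561]), 'grip_force': 0.0, 'grip_width': 0.998113524099823}
```

View pics/side0.png

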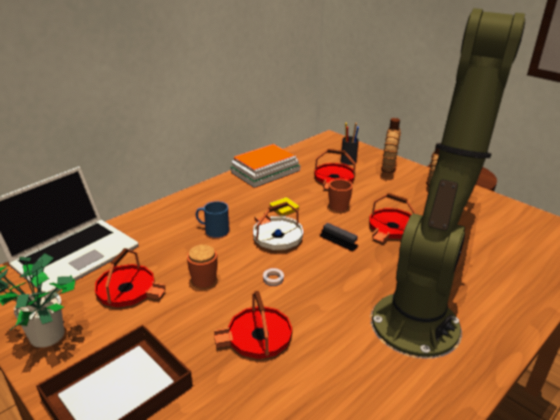

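View pics/top0.png

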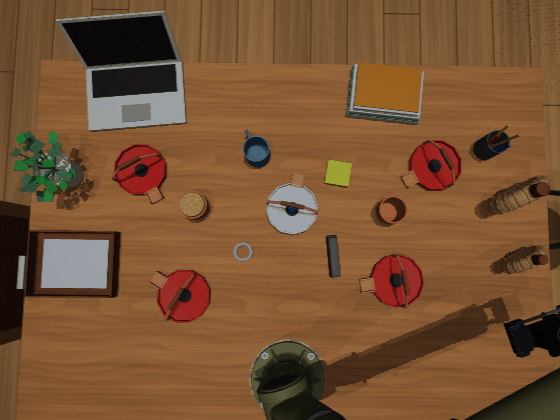

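The side view shows the white dish near (277,232). In the top view the white dish is at (292,208) with its spout at (299,179), pointing away from the robot. The corked pot is at (194,206) on the left and the open pot at (391,210) on the right. Possible confusions, all red dishes: (140,170), (184,295), (396,280) and (435,165). The white one at (292,208) is the only match.

Run:
```python
from h import *
import pickle
d=pickle.load(open("c0.pkl","rb")); c=d["top"]; im=c["img"]
hsv=cv2.cvtColor(im,cv2.COLOR_BGR2HSV)
w=cv2.inRange(hsv,(0,0,120),(180,70,255)); w[:150]=0;w[260:]=0;w[:,:255]=0;w[:,330:]=0
n,l,s,ce=cv2.connectedComponentsWithStats(w)
pts=np.column_stack(np.nonzero(w)[::-1]).astype(np.float32)
hull=cv2.convexHull(pts); (u,v),r=cv2.minEnclosingCircle(hull)
m=cv2.moments(hull); u2,v2=m["m10"]/m["m00"],m["m01"]/m["m00"]
print("circ",u,v,r,"hull",u2,v2, "c z.038",onz(c,u2,v2,.038), "diam",np.linalg.norm(onz(c,u+r,v,.038)-onz(c,u-r,v,.038)))
# grow crops
a=cv2.resize(im[165:255,235:345],None,fx=6,fy=6,interpolation=cv2.INTER_CUBIC)
cs=d["side"]["img"][190:260,235:325]; b=cv2.resize(cs,None,fx=6,fy=6,interpolation=cv2.INTER_CUBIC)
cv2.imwrite("pics/ct.png",a); cv2.imwrite("pics/cs.png",b)
for k,(uu,vv) in dict(open=(391,210),cork=(194,206)).items(): print(k,onz(c,uu,vv,.09))
```

```text
circ 291.8395690917969 207.7952117919922 26.17954444885254 hull 291.737960456149 208.1151858232833 c z.038 [ 0.51662105 -0.00730458  0.038     ] diam 0.1611669494613049
open [ 0.5095472  -0.30077898  0.09      ]
cork [0.51318329 0.28197236 0.09      ]
```

View pics/ct.png

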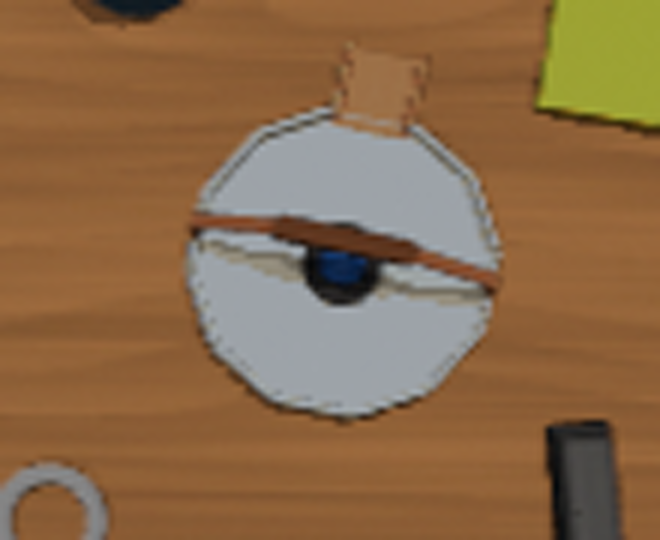

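View pics/cs.png

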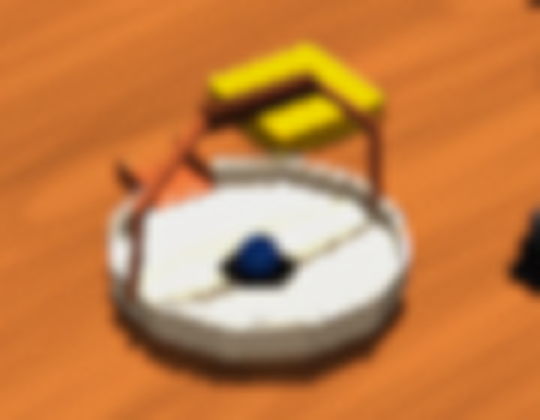

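The close crops show the white dish with the marble on its spot, a dark bar with its middle near top pixel (292.8,204.7), and the spout tip near (299,174.5).

Run:
```python
from h import *
import pickle
d=pickle.load(open("c0.pkl","rb")); c=d["top"]; s=d["side"]
p=lambda a,b,z:onz(c,235+a/6-.42,165+b/6-.42,z)
g=p(347,238,.131); print("grip",g)
e=p(275,228,.128)-p(418,250,.128); print("bar len",np.linalg.norm(e),"dir",np.degrees(np.arctan2(e[1],e[0])))
f=p(197,224,.04)-p(495,285,.04); print("feet dist",np.linalg.norm(f),np.degrees(np.arctan2(f[1],f[0])),"mid",(p(197,224,.04)+p(495,285,.04))/2)
sp=p(385,57,.03); print("spout",sp, "marble",p(342,265,.03))
for q in (.5166,-.0073,.038),: h=sp-q; print(np.linalg.norm(h[:2]),np.degrees(np.arctan2(h[1],h[0])))
# side: bar middle crop (262,102)
o1,d1=ray(c,235+347/6-.42,165+238/6-.42); o2,d2=ray(s,235+262/6-.42,190+100/6-.42)
t=np.linalg.lstsq(np.array([d1,-d2]).T,o2-o1,rcond=None)[0]; print("tri",o1+t[0]*d1,o2+t[1]*d2)
print(R.from_rotvec(ctrl.get_state()["tool_rot"]).as_matrix().round(3))
```

```text
grip [ 0.51772778 -0.00831891  0.131     ]
bar len 0.06925063772859877 dir 82.01145354393135
feet dist 0.15584639198076555 79.17510644487619 mid [ 0.51989562 -0.00874749  0.04      ]
spout [ 0.6245876  -0.02783053  0.03      ] marble [ 0.51551402 -0.00690803  0.03      ]
0.1099219004430111 -10.764566502905401
tri [ 0.51901621 -0.00842619  0.12001395] [ 0.51848459 -0.0089132   0.11995636]
[[ 0.948  0.319 -0.001]
 [ 0.319 -0.948  0.002]
 [-0.    -0.002 -1.   ]]
```

```bash
cat >> h.py <<'E'
def tool(yaw):  # tool down, y axis at world azimuth yaw (deg)
    a=np.radians(yaw); y=np.array([np.cos(a),np.sin(a),0]); z=np.array([0,0,-1.]); return np.column_stack([np.cross(y,z),y,z])
def plan(p,yaw,n):
    s=ctrl.get_state(); R0=R.from_rotvec(s["tool_rot"]).as_matrix()
    dR=R.from_matrix(R0.T@tool(yaw)).as_rotvec()/n; r=R.from_rotvec(dR).as_matrix()
    # constant step d: sum_k r^k d = R0^T dp
    A=sum(np.linalg.matrix_power(r,k) for k in range(n))
    d=np.linalg.solve(A,R0.T@(np.array(p)-s["position"]))
    print("rows",n,"cm",(d*100).round(2),"rad",dR.round(4),"pos",s["position"].round(4),"q",np.round(s["joint_positions"],2),"t",s["time"])
E
python3 -c "
from h import *
plan([.518,-.0082,.20],-10.5,15)"
```

```text
rows 15 cm [ 4.59 -1.3   0.15] rad [-0.0001 -0.0001 -0.0708] pos [ 0.2072 -0.6156  0.2216] q [ 1.26  0.32 -0.07  1.45  0.02  1.37 -0.06] t 0.1
```

jog_arm:
  rows: "4.6 -1.3 0 0 0 -0.071 -1;4.6 -1.3 0 0 0 -0.071 -1;4.6 -1.3 0 0 0 -0.071 -1;4.6 -1.3 0 0 0 -0.071 -1;4.6 -1.3 0 0 0 -0.071 -1"

```text
time: 0.72
position: [0.3836, -0.4539, 0.222]
tool_rot: [-2.96, -1.051, 0.0]
ft_force: [-0.5, 0.3, -0.6]
grip_width: 1.001
grip_force: 0.0
```

jog_arm:
  rows: "4.6 -1.3 0 0 0 -0.071 -1;4.6 -1.3 0 0 0 -0.071 -1;4.6 -1.3 0 0 0 -0.071 -1;4.6 -1.3 0 0 0 -0.071 -1;4.6 -1.3 0 0 0 -0.071 -1"

```text
time: 1.35
position: [0.4914, -0.2421, 0.2221]
tool_rot: [-2.728, -1.557, 0.0]
ft_force: [0.1, -1.0, 0.1]
grip_width: 0.998
grip_force: 0.0
```

jog_arm:
  rows: "4.6 -1.3 0 0 0 -0.071 -1;4.6 -1.3 0 0 0 -0.071 -1;4.6 -1.3 0 0 0 -0.071 -1;4.6 -1.3 0 0 0 -0.071 -1;0 0 0 0 0 0 -1"

```text
time: 1.98
position: [0.5203, -0.0501, 0.2226]
tool_rot: [-2.474, -1.934, -0.001]
ft_force: [0.9, -0.5, -0.8]
grip_width: 1.003
grip_force: 0.0
```

Run:
```python
from h import *
plan([.518,-.0082,.20],-10.5,1)
c=imaging.get_image("wrist"); cv2.imwrite("pics/w1.png",c["img"])
print(proj(c,[.518,-.0082,.131]),proj(c,[.6245,-.028,.03]),c["origin"],c["vertical_fov"])
import pickle; pickle.dump(c,open("w1.pkl","wb"))
```

```text
rows 1 cm [ 4.01 -1.23  2.26] rad [-0.0003 -0.0013 -0.0603] pos [ 0.5203 -0.0501  0.2226] q [ 0.63  0.08 -0.61  1.75  0.05  1.33 -0.24] t 1.975
[263.44890467 161.18823283] [370.85234483 142.9121295 ] [0.53775468 0.01950188 0.38373699] 64.79636097428867
```

View pics/w1.png

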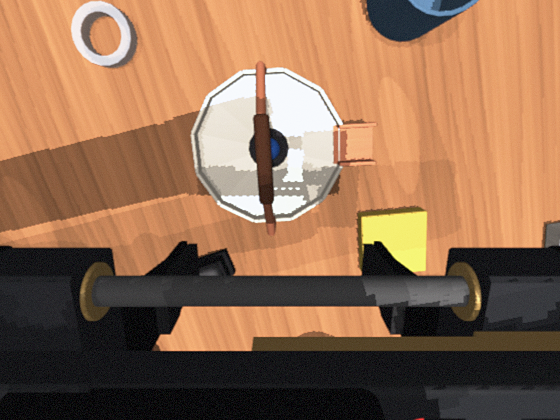

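The wrist view shows the bar's middle near (264,159), against a prediction of (263.4,161.2), so the estimate is confirmed. The spout is at (360,144), the dish rim's centre is near (267,146), and the marble sits on the spot.

Run:
```python
from h import *
import pickle
c=pickle.load(open("w1.pkl","rb"))
print(onz(c,264,159,.131))
a,b=onz(c,262,116,.128),onz(c,266.5,203,.128); e=a-b; print(np.linalg.norm(e),np.degrees(np.arctan2(e[1],e[0]))-90)
a,b=onz(c,262,66,.04),onz(c,271.5,230,.04); e=a-b; print(np.linalg.norm(e),np.degrees(np.arctan2(e[1],e[0]))-90)
ce,sp=onz(c,267,146,.038),onz(c,374,144,.03);h=sp-ce;print(ce,sp,np.linalg.norm(h),np.degrees(np.arctan2(h[1],h[0])))
plan([.518,-.008,.17],-10.5,1)
```

```text
[ 0.51882865 -0.00669617  0.131     ]
0.06682823890629086 -11.721094797755455
0.16682038793538814 -11.219701686739143
[ 0.51824423 -0.00419333  0.038     ] [ 0.62752106 -0.02991078  0.03      ] 0.11254693952165636 -13.243129706061106
rows 1 cm [ 4.35 -1.33  5.24] rad [-0.0002  0.0004 -0.0649] pos [ 0.5202 -0.0534  0.2224] q [ 0.63  0.08 -0.61  1.75  0.05  1.33 -0.24] t 2.025
```

jog_arm:
  rows: "2.2 -0.6 1.5 0 0 -0.025 -1;2.2 -0.6 1.5 0 0 -0.025 -1;0 0 0 0 0 0 -1;0 0 0 0 0 0 -1"

```text
time: 2.52
position: [0.5191, -0.0102, 0.1924]
tool_rot: [2.434, 1.986, -0.001]
ft_force: [0.3, -0.7, -0.7]
grip_width: 1.001
grip_force: 0.0
```

Run:
```python
from h import *
plan([.5183,-.0075,.104],-11.3,1)
```

```text
rows 1 cm [ 0.26 -0.14  8.84] rad [-0.0002  0.0006 -0.005 ] pos [ 0.5191 -0.0102  0.1924] q [ 0.58  0.1  -0.65  1.79  0.06  1.27 -0.28] t 2.525
```

jog_arm:
  rows: "0.26 -0.14 2.2 0 0 -0.005 -1;0 0 2.2 0 0 0 -1;0 0 2.2 0 0 0 -1;0 0 2.2 0 0 0 -1;0 0 0 0 0 0 -1"

```text
time: 3.15
position: [0.5173, -0.008, 0.1035]
tool_rot: [-2.429, -1.989, 0.003]
ft_force: [-0.3, 0.6, 0.2]
grip_width: 1.002
grip_force: 0.0
```

Run:
```python
from h import *
c=imaging.get_image("wrist"); cv2.imwrite("pics/w2.png",c["img"])
print(proj(c,[.5183,-.0075,.131]))
plan([.5183,-.0075,.104],-11.3,1)
```

```text
[281.44423333 283.38383944]
rows 1 cm [ 0.02 -0.    0.06] rad [-0.0006  0.0002 -0.0011] pos [ 0.5183 -0.0077  0.1046] q [ 0.56  0.19 -0.64  1.9   0.13  1.1  -0.34] t 3.2
```

View pics/w2.png

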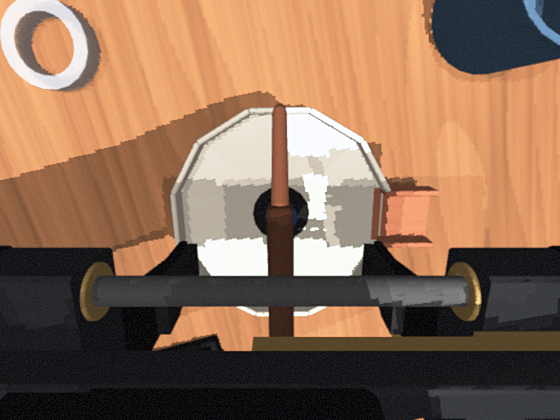

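The bar is vertical in the image and centred at column 281, midway between the fingers. The marble is still on the spot. I'll close gradually.

jog_arm:
  rows: "0 0 0 0 0 0 0;0 0 0 0 0 0 0.4;0 0 0 0 0 0 0.5;0 0 0 0 0 0 0.55;0 0 0 0 0 0 0.6"
  force: 10

```text
time: 3.82
position: [0.5183, -0.0069, 0.1046]
tool_rot: [2.429, 1.992, -0.0]
ft_force: [0.3, -0.2, -0.4]
grip_width: 0.518
grip_force: 0.0
```

jog_arm:
  rows: "0 0 0 0 0 0 0.64;0 0 0 0 0 0 0.67;0 0 0 0 0 0 0.7;0 0 0 0 0 0 0.73;0 0 0 0 0 0 0.76"

```text
time: 4.45
position: [0.5181, -0.0068, 0.1044]
tool_rot: [-2.429, -1.992, 0.001]
ft_force: [-0.3, 0.8, -0.2]
grip_width: 0.134
grip_force: 10.0
```

jog_arm:
  rows: "0 0 0 0 0 0 0.8;0 0 0 0 0 0 0.9;0 0 0 0 0 0 1;0 0 0 0 0 0 1"

```text
time: 4.95
position: [0.5182, -0.0069, 0.1045]
tool_rot: [-2.429, -1.992, 0.0]
ft_force: [-0.5, -0.6, 0.2]
grip_width: 0.137
grip_force: 10.0
```

jog_arm:
  rows: "0 0 0 0 0 0 1;0 0 0 0 0 0 1;0 0 0 0 0 0 1"
  force: 35

```text
time: 5.32
position: [0.5182, -0.0069, 0.1045]
tool_rot: [-2.429, -1.992, 0.0]
ft_force: [-0.3, -0.0, -0.0]
grip_width: 0.129
grip_force: 35.0
```

jog_arm:
  rows: "0 0 -0.1 0 0 0 1;0 0 -0.2 0 0 0 1;0 0 -0.3 0 0 0 1;0 0 -0.4 0 0 0 1;0 0 -0.5 0 0 0 1"

```text
time: 5.95
position: [0.5183, -0.0069, 0.1199]
tool_rot: [2.429, 1.992, -0.0]
ft_force: [-0.5, -0.3, -2.9]
grip_width: 0.136
grip_force: 35.0
```

jog_arm:
  rows: "0 0 -0.6 0 0 0 1;0 0 -0.6 0 0 0 1;0 0 -0.6 0 0 0 1;0 0 -0.6 0 0 0 1;0 0 -0.6 0 0 0 1"

```text
time: 6.58
position: [0.5183, -0.0069, 0.1499]
tool_rot: [2.429, 1.992, -0.0]
ft_force: [-0.6, -0.2, -2.2]
grip_width: 0.135
grip_force: 35.0
```

jog_arm:
  rows: "0 0 -0.6 0 0 0 1;0 0 -0.6 0 0 0 1;0 0 -0.6 0 0 0 1;0 0 -0.6 0 0 0 1;0 0 -0.6 0 0 0 1"

```text
time: 7.2
position: [0.5183, -0.0069, 0.1799]
tool_rot: [2.429, 1.992, -0.0]
ft_force: [0.2, 0.3, -1.8]
grip_width: 0.131
grip_force: 35.0
```

jog_arm:
  rows: "0 0 -0.6 0 0 0 1;0 0 -0.6 0 0 0 1;0 0 -0.6 0 0 0 1;0 0 -0.6 0 0 0 1;0 0 -0.4 0 0 0 1"

```text
time: 7.82
position: [0.5184, -0.0069, 0.208]
tool_rot: [2.429, 1.992, 0.0]
ft_force: [0.1, 0.3, -3.1]
grip_width: 0.135
grip_force: 35.0
```

jog_arm:
  rows: "0 0 -0.2 0 0 0 1;0 0 -0.1 0 0 0 1;0 0 0 0 0 0 1;0 0 0 0 0 0 1;0 0 0 0 0 0 1"

```text
time: 8.45
position: [0.5182, -0.0069, 0.2104]
tool_rot: [-2.429, -1.992, 0.0]
ft_force: [0.3, -0.9, -2.2]
grip_width: 0.131
grip_force: 35.0
```

Run:
```python
from h import *
c=imaging.get_image("side"); cv2.imwrite("pics/s3.png",cv2.resize(c["img"][130:290,160:380],None,fx=3.5,fy=3.5))
s=ctrl.get_state(); print(s["position"],s["joint_positions"].round(2),s["ft_force"],s["torque"],R.from_rotvec(s["tool_rot"]).as_matrix().round(3))
```

```text
[ 0.5182432  -0.00690811  0.21042916] [ 0.58  0.08 -0.65  1.77  0.05  1.3  -0.28] [ 0.04110756  0.15940979 -3.96173209] [ 0.00514007 -0.07172778  0.02077738] [[ 0.196  0.981 -0.   ]
 [ 0.981 -0.196 -0.   ]
 [-0.    -0.    -1.   ]]
```

View pics/s3.png

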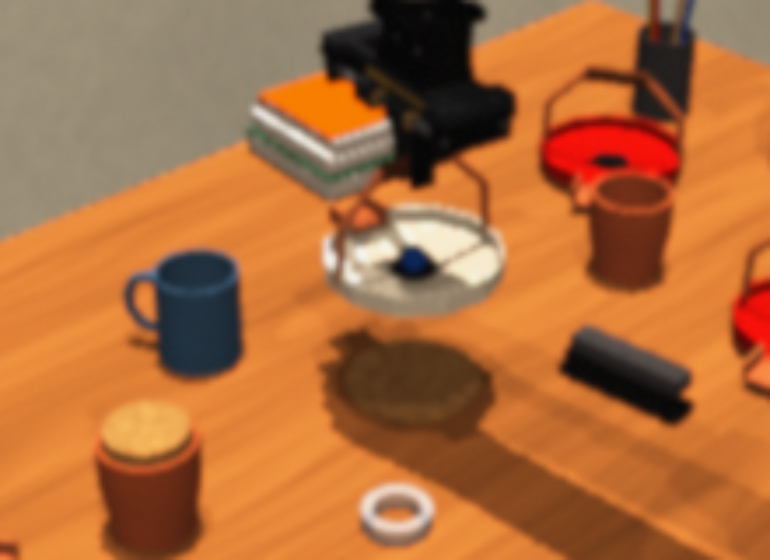

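The dish is lifted and level at about 0.11 m with the marble in the middle (crop pixel 412,262). The pot on the right is open and the one on the left is corked. Now turning clockwise, seen from above, by 1.40 rad.

jog_arm:
  rows: "0 0 0 0 0 0.01 1;0 0 0 0 0 0.02 1;0 0 0 0 0 0.03 1;0 0 0 0 0 0.04 1;0 0 0 0 0 0.05 1"

```text
time: 9.12
position: [0.5183, -0.0069, 0.2105]
tool_rot: [2.574, 1.801, -0.0]
ft_force: [0.4, -0.2, -2.9]
grip_width: 0.136
grip_force: 35.0
```

jog_arm:
  rows: "0 0 0 0 0 0.05 1;0 0 0 0 0 0.05 1;0 0 0 0 0 0.05 1;0 0 0 0 0 0.05 1;0 0 0 0 0 0.05 1"

```text
time: 9.75
position: [0.5183, -0.0069, 0.2105]
tool_rot: [2.778, 1.466, -0.0]
ft_force: [-0.6, 0.3, -3.5]
grip_width: 0.133
grip_force: 35.0
```

jog_arm:
  rows: "0 0 0 0 0 0.05 1;0 0 0 0 0 0.05 1;0 0 0 0 0 0.05 1;0 0 0 0 0 0.05 1;0 0 0 0 0 0.05 1"

```text
time: 10.38
position: [0.5183, -0.0069, 0.2105]
tool_rot: [2.94, 1.108, -0.0]
ft_force: [-0.2, -0.0, -2.1]
grip_width: 0.132
grip_force: 35.0
```

jog_arm:
  rows: "0 0 0 0 0 0.05 1;0 0 0 0 0 0.05 1;0 0 0 0 0 0.05 1;0 0 0 0 0 0.05 1;0 0 0 0 0 0.05 1"

```text
time: 11.0
position: [0.5183, -0.0069, 0.2105]
tool_rot: [3.055, 0.733, -0.0]
ft_force: [0.6, 0.6, -2.5]
grip_width: 0.13
grip_force: 35.0
```

jog_arm:
  rows: "0 0 0 0 0 0.05 1;0 0 0 0 0 0.05 1;0 0 0 0 0 0.05 1;0 0 0 0 0 0.05 1;0 0 0 0 0 0.05 1"

```text
time: 11.62
position: [0.5183, -0.0069, 0.2105]
tool_rot: [3.122, 0.347, -0.0]
ft_force: [1.4, -0.4, -2.4]
grip_width: 0.138
grip_force: 35.0
```

jog_arm:
  rows: "0 0 0 0 0 0.05 1;0 0 0 0 0 0.05 1;0 0 0 0 0 0.05 1;0 0 0 0 0 0.04 1;0 0 0 0 0 0.03 1"

```text
time: 12.25
position: [0.5183, -0.0069, 0.2105]
tool_rot: [3.141, 0.003, 0.0]
ft_force: [-0.5, 0.6, -2.0]
grip_width: 0.134
grip_force: 35.0
```

jog_arm:
  rows: "0 0 0 0 0 0.02 1;0 0 0 0 0 0.01 1;0 0 0 0 0 0 1;0 0 0 0 0 0 1;0 0 0 0 0 0 1"

```text
time: 12.88
position: [0.5183, -0.0069, 0.2105]
tool_rot: [3.141, -0.041, -0.0]
ft_force: [-0.2, -0.0, -1.9]
grip_width: 0.133
grip_force: 35.0
```

Run:
```python
from h import *
a=imaging.get_image("side"); c=imaging.get_image("top")
x=cv2.resize(a["img"][140:300,200:380],(394,350)); y=cv2.resize(c["img"][130:290,230:410],(394,350))
cv2.imwrite("pics/s4.png",np.hstack([x,y]))
s=ctrl.get_state(); print(s["time"],s["position"],s["joint_positions"].round(2)); r=R.from_rotvec(s["tool_rot"]).as_matrix()
print(r.round(3),"yaw",np.degrees(np.arctan2(r[1,1],r[0,1])))
```

```text
12.975 [ 0.51827696 -0.00690428  0.21051646] [ 0.52  0.08 -0.59  1.77  0.05  1.3  -1.67]
[[ 1.    -0.026 -0.   ]
 [-0.026 -1.    -0.   ]
 [-0.     0.    -1.   ]] yaw -91.50110809126282
```

View pics/s4.png

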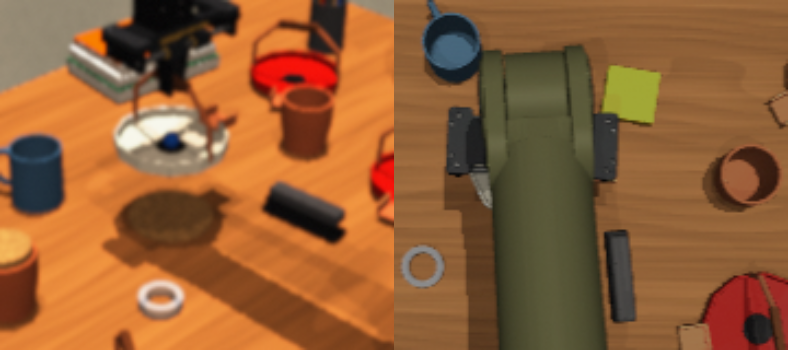

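The dish is level above its coaster, with the marble centred at (171,141). The spout at (220,118) points towards the open pot at (307,120), and the bystanders have not moved. Handing in.

```bash
python3 -c "
from h import *
print(ticket.close_job())"
```

```text
the job is handed in; nothing more can be done
None
```

The dish was lifted about 10 cm, turned about 80° clockwise (seen from above) so its spout points at the open pot, and handed in level above its coaster with the marble in the middle; no verdict came back.

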